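Refit a guide wheel and press on its toothed cap

TASK

Put the loose guide wheel on the bare stud of the upturned stage carriage, flat down on its shoulder. Then set the toothed brass push-on cap over the stud end, dome up, and press it straight down by feel until its teeth have bitten and it sits fully home, firm against the wheel's hub, but never bearing on the plastic hub with more than about 30 N. Let go of everything and leave the other tools on the bench where they are.

Things in the scene. Friction and masses are not known exactly. Their poses are not given: they have to be found in the camera images.
- wheel_mid (a point): the loose guide wheel, cream acetal with a V-groove round its rim, lying flat on the bench; this point is its centre. Rim diameter 40 mm and 14 mm high, hub diameter 26 mm and 18 mm high (it stands out 2 mm above and below the rim), bore 11.6 mm straight through. Same both ways up. z is the wheel's axis. About 35 g
- cap_mid (a point): the toothed push-on cap (closed push nut), bright brass, standing dome up on the bench; this point is its centre, half-way up. Flange diameter 26 mm and 2 mm thick, at the bottom, with a hole of 11.8 mm; dome diameter 20 mm; 14.5 mm high in all, open below. z is its axis, dome up. 35 g
- stud_seat (a point): on the axis of the one bare steel stud of the carriage, at the top face of its shoulder (17 mm diameter), where the wheel's underside has to rest. 18 mm above the bench. z points up along the stud. The stud does not move
- stud_tip (a point): the top end of the same bare stud, 30 mm above its shoulder. The stud is plain, 10 mm in diameter, its last 2.5 mm tapering to 6.4 mm; it stands 12 mm out of a wheel that is fully down, and goes into the cap's dome
- carriage_top (a point): the middle of the upper face of the carriage, a black plate 168 mm (x) by 156 mm (y) by 12 mm, fixed on the bench upside down, with four studs standing up at x = +-52 mm, y = +-47 mm from this point along its axes. Any of the four is the bare one; the others carry a fixed wheel and cap (top 50.5 mm above the bench). A block 34 x 30 mm and 16 mm high stands in the middle
- cap: the same cap, its origin at the centre of its underside. Inside, 3 mm up, sprung teeth lean in to a circle narrower than the stud: over the last 7 mm of its way down it takes 8 to 13 N to drive it, in small bites, and the teeth dig in against being pulled back. Fully home it stops hard on the wheel's hub; let go, it may spring back by under 1 mm
- wheel: the same loose wheel, its origin at the centre of its underside as it lies at the start
- stud: the bare stud with its shoulder, fixed to the carriage; origin on its axis at the plate's upper face, 6 mm below the shoulder's top
- positioner_base (a point): bystander: a black needle positioner, a stepped block 60 x 50 x 64 mm with three aluminium knobs and a thin needle arm 85 mm long towards its -x; the point is the middle of its underside. Leave it alone
- wafer_box_mid (a point): bystander: a round pale wafer box 80 mm in diameter and 18 mm high; the point is its centre. Leave it alone
- driver_mid (a point): bystander: a screwdriver 160 mm long with an orange handle, lying on the bench along its x; the point is near its middle. Leave it alone
Not all that is in view belongs to the job. Of the things shaped like the cap, the brass one is meant.

How it is judged:
On the way, in this order (a step that is already met when the one before it is completed fails the run):
1. The wheel is on the bare stud, down on its shoulder, before the cap goes on (z of wheel_mid in the frame of stud_seat between 0.007 and 0.0105 m and horizontal distance between wheel_mid and stud_seat below 0.003 m and angle between wheel_mid's own z axis and vertical below 0.15 rad and horizontal distance between cap_mid and stud_seat above 0.02 m), for 0.2 s.
2. The cap has been pressed down the stud until it bears on the wheel's hub with 3 N or more (contact force between cap and wheel above 3 N and z of cap_mid in the frame of wheel_mid below 0.01775 m and horizontal distance between each of cap_mid, wheel_mid and stud_seat below 0.003 m), for 0.05 s.
At the end, for the whole second after the job is handed in: Wheel flat on the bare stud's shoulder (within 1.5 mm of height, 3 mm of centre, 0.1 rad), cap dome up on the stud and down on the wheel's hub (gap under 1.5 mm, 3 mm of centre, tilt under 0.1 rad), having been pressed firmly home, both at rest (z of wheel_mid in the frame of stud_seat between 0.0075 and 0.0105 m and horizontal distance between each of wheel_mid, cap_mid and stud_seat below 0.003 m and angle between each of wheel_mid, cap_mid's own z axis and vertical below 0.1 rad and z of cap_mid in the frame of wheel_mid between 0.01475 and 0.01775 m and linear speed of each of cap, wheel below 0.02 m/s); the robot touches nothing.
It fails at once if The cap loads the wheel with more than 30 N: the plastic hub is crushed and the wheel binds (contact force between cap and wheel above 30 N).
It fails at once if The needle positioner, the wafer box or the screwdriver is pushed more than 20 mm (distance of any of positioner_base, wafer_box_mid, driver_mid from where it was at the start of the episode above 0.02 m).
It also fails if it takes over 67 s, if anything falls off the work surface, if the arm or the gripper's body presses on something with over 40 N, if the wrist force passes 120 N, or if a joint passes its speed limit or range.

ROBOT

A 7-joint arm with a two-finger parallel gripper is mounted at the origin on the work surface. World frame = base frame: x ahead of the robot, y to its left, z up, the work surface at z = 0. Lengths are in m, angles in rad, forces in N, time in s.
With the tool pointing down it reaches from about 0.4 to 0.875 m from the base axis. Payload 6.5 kg.
Tool frame: the origin (TCP) lies midway between the tips of the shut fingers; the grasp point (between the pads) lies 19 mm behind it; z points along the fingers, y is the direction in which the jaws open and shut (so a half turn about z gives the same grasp; the last joint's range is limited). The gripper opens to 88 mm and grips with 3 to 60 N. Pads are 18 mm wide; open, the fingers measure 123 mm over their backs; the gripper's body (75 mm by 187 mm) begins 45 mm behind the grasp point.
Start: joints at [1.118, 0.536, -0.004, 1.538, 0.003, 1.067, -0.071], TCP at [0.245, -0.602, 0.239] pointing down, gripper open.
Joint ranges: [-2.7, 2.7], [-0.37, 2.16], [-1.27, 1.26], [0.24, 2.4], [-1.31, 4.45], [0.19, 1.91], [-2.76, 2.76]. Speed limits (rad/s): [2.39, 2.39, 3.14, 3.14, 3.14, 3.14, 3.14].

INTERFACE

Orientations are given as [roll, pitch, yaw] about the fixed x, y, z axes, in that order (R = Rz(yaw) Ry(pitch) Rx(roll)).
In Python, from cell import manip, imaging gives the robot as it stands. The module is installed in compiled form; this text tells all that it offers. Calls block until the motion is done:
- manip.movep(position, orientation): joint-space move of the TCP to a pose.
- manip.line_to(position, max_speed=0.15, rot=None, stop_force=None): straight line of the TCP; rot=None keeps the orientation; max_speed is the mean speed in m/s. With stop_force (N) it stops when the force on the tool has changed by that much, and returns True; else False.
- manip.movej(angles): joint-space move.
- manip.move_gripper(opening, squeeze=None): opening from 0.0 (shut) to 1.0 (fully open); squeeze is the grip in N (None keeps the last); returns when the fingers have stopped.
- manip.dwell(seconds).
- manip.inverse_kinematics(position, orientation): joint angles nearest the present ones, or None.
- manip.read_state(): the state.
- imaging.get_image(name): name is "scene" or "top" or "wrist"; returns the picture (480x640x3 uint8, blue, green, red); there is no depth.
- imaging.camera_params(name): a dict with "fx", "fy", "cx", "cy" (pixels), "k1" (the pictures are not rectified: a ray, as slopes to the right and down, at radius r is drawn at 1 + k1 r^2 times it, then the intrinsics apply), "R" (3x3) and "t" (3): a world point X has camera coordinates R X + t; the wrist camera has in their place "tool_from_camera" (4x4, takes a point from camera to tool coordinates, whose origin is the TCP and whose axes are the flange's). Camera axes: x right, y down, z forward; pixel columns grow to the right and rows downward; lengths in m; the calibration is good to about 2 mm. A picture is of the moment at which its call begins: read the wrist's pose just before it. camera_params takes no time and is no camera call.
A pose or a line that the arm cannot do raises manip.MotionError and nothing moves.
- manip.finish_job(): hands the job in, once; it reports no verdict.
The state is a dict: "t": time; "q": joint angles; "dq": joint speeds; "joint_torque": joint torques, N m; "tcp_pos": TCP position; "tool_rot": TCP orientation; "contact_force": force on the tool from outside, world axes, zero at the start; "moment": the same for the moment, N m; "opening": opening from 0.0 (shut) to 1.0 (fully open).
Only numpy, scipy, OpenCV 4.12 (cv2) and the standard library are available. Lean on these libraries where they do the work, as an engineer would, in place of code of your own. Each camera call takes 0.05 s, during which the arm holds its last target.

## Working session

There is one attempt and no reset: what is moved stays moved. The work goes in short steps, each a Python script; the robot and the scene stay as the last script left them, time stands still between calls to the robot, and variables do not carry over. Pictures are saved under pics/ and viewed, and the job is handed in when it is done.

```bash
mkdir -p pics
cat > h.py <<'E'
import numpy as np, cv2
from cell import manip, imaging
def save(n,f):
    im=imaging.get_image(n); cv2.imwrite('pics/'+f,im); return im
E
python3 - <<'E'
from h import *
for n in("scene","top","wrist"):
    save(n,n+'0.png'); print(n,imaging.camera_params(n))
s=manip.read_state(); print(s)
E
```

```text
scene {'fx': 451.5919208903934, 'fy': 451.5919208903934, 'cx': 314.3269337368432, 'cy': 238.63594054067144, 'k1': 0.011856553722443106, 'R': array([[-0.70139379,  0.71274109, -0.00684797],
       [ 0.55161706,  0.53670037, -0.63849145],
       [-0.45140378, -0.45161139, -0.76959845]]), 't': array([ 0.37004093, -0.34889216,  1.10456893])}
top {'fx': 593.9824286982883, 'fy': 593.9824286982883, 'cx': 322.4326131313271, 'cy': 237.17639014026327, 'k1': -0.04212733178096272, 'R': array([[ 2.88094503e-02, -9.99580680e-01,  2.91201237e-03],
       [-9.91838827e-01, -2.89480493e-02, -1.24168239e-01],
       [ 1.24200470e-01,  6.88971769e-04, -9.92256907e-01]]), 't': array([0.0761475 , 0.61652694, 0.90666232])}
wrist {'fx': 359.12675017273466, 'fy': 359.12675017273466, 'cx': 319.86323376139916, 'cy': 244.75259296259156, 'k1': -0.04582043968432468, 'tool_from_camera': array([[ 7.18488433e-04, -9.52680475e-01, -3.03972690e-01,
         7.76058933e-02],
       [ 9.99999696e-01,  5.92765560e-04,  5.05874524e-04,
         4.24683117e-04],
       [-3.01752240e-04, -3.03972961e-01,  9.52680612e-01,
        -1.46681059e-01],
       [ 0.00000000e+00,  0.00000000e+00,  0.00000000e+00,
         1.00000000e+00]])}
{'t': 0.15, 'q': array([ 1.11781826,  0.53699526, -0.00441564,  1.53860473,  0.00259345,
        1.06729305, -0.07117663]), 'dq': array([-7.15295787e-05, -3.94457345e-03, -2.59213566e-04, -3.36361375e-03,
        4.47800308e-05,  1.17898925e-04, -3.81619890e-04]), 'joint_torque': array([ 1.03357161e-03, -5.71329725e+01,  9.91671570e-01, -2.51826739e+01,
       -5.61486161e-02,  1.52933970e-02,  1.07942651e-04]), 'tcp_pos': array([ 0.24499611, -0.60157103,  0.2380547 ]), 'tool_rot': array([-3.14030203e+00,  1.03171008e-04,  3.86849913e-01]), 'contact_force': array([-0.13440812, -0.40326164,  0.70924214]), 'moment': array([-0.03079579, -0.07462278,  0.03005475]), 'opening': 1.0015778491388458}
```

View pics/scene0.png

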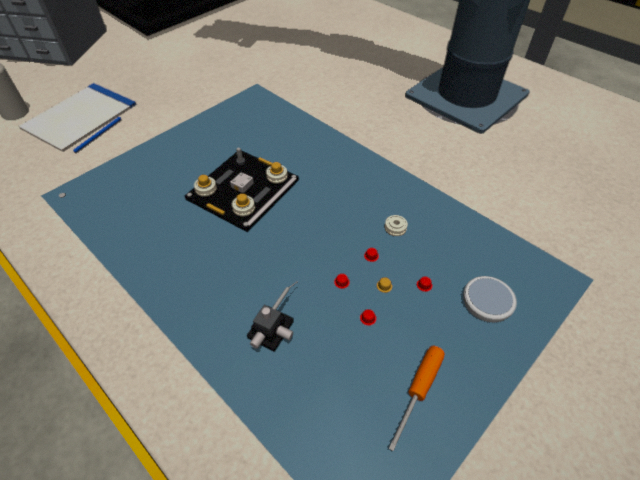

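View pics/top0.png

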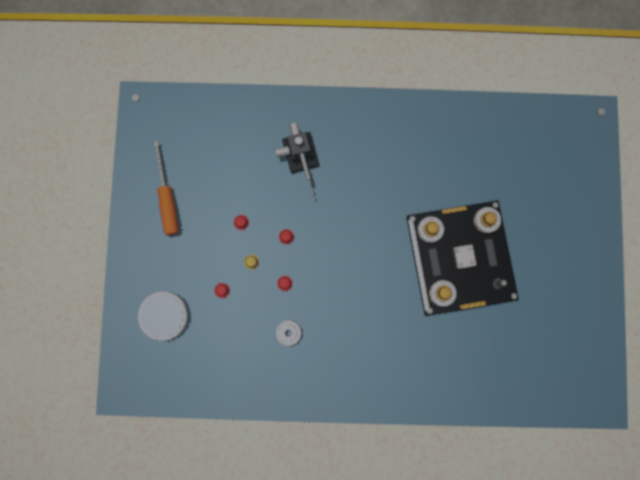

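```bash
cat >> h.py <<'E'
from scipy.spatial.transform import Rotation as Rn
def rot(r): return Rn.from_euler('xyz',r).as_matrix()
def cam(n,st=None):
    p=imaging.camera_params(n)
    K=np.array([[p['fx'],0,p['cx']],[0,p['fy'],p['cy']],[0,0,1]]); d=np.array([p['k1'],0,0,0,0.])
    if n=='wrist':
        T=np.eye(4);T[:3,:3]=rot(st['tool_rot']);T[:3,3]=st['tcp_pos']
        W=T@p['tool_from_camera']; R=W[:3,:3].T; t=-R@W[:3,3]
    else: R,t=p['R'],p['t']
    return K,d,R,t
def ray(c,px):
    K,d,R,t=c
    u=cv2.undistortPoints(np.array([[px]],float),K,d)[0,0]
    return -R.T@t, R.T@np.array([u[0],u[1],1.])
def onz(c,px,z):
    o,v=ray(c,px); return (o+v*(z-o[2])/v[2])
def proj(c,X):
    K,d,R,t=c
    return cv2.projectPoints(np.array([X],float),cv2.Rodrigues(R)[0],t,K,d)[0][0,0]
def blobs(mask,amin=20):
    n,l,s,ce=cv2.connectedComponentsWithStats(mask.astype(np.uint8)*255 if mask.dtype==bool else mask)
    return [(tuple(ce[i].round(1)),s[i].tolist()) for i in range(1,n) if s[i][4]>=amin]
E
python3 - <<'E'
from h import *
im=cv2.imread('pics/top0.png'); c=cam('top')
hsv=cv2.cvtColor(im,cv2.COLOR_BGR2HSV)
H,S,V=[hsv[...,i].astype(int) for i in range(3)]
print('yel');
for b in blobs((H>15)&(H<32)&(S>110)&(V>90)): 
  if 100<b[0][1]<420: print(b,onz(c,b[0],.0145))
print('red')
for b in blobs(((H<6)|(H>174))&(S>150)&(V>60)): print(b,onz(c,b[0],.01))
print('pale')
m=(S<70)&(V>130); m[:90]=0;m[410:]=0;m[:,:125]=0;m[:,610:]=0
for b in blobs(m,40): print(b,onz(c,b[0],.018))
a=cv2.resize(im[190:360,200:320],None,fx=4,fy=4,interpolation=cv2.INTER_CUBIC)[:600]
cv2.imwrite('pics/c1.png',a)
b=cv2.resize(im[190:325,395:530],None,fx=4.4,fy=4.4,interpolation=cv2.INTER_CUBIC)
cv2.imwrite('pics/c2.png',b)
E
```

```text
yel
((np.float64(454.0), np.float64(209.8)), [442, 207, 25, 7, 87]) [ 0.66873558 -0.12108199  0.0145    ]
((np.float64(488.4), np.float64(218.6)), [482, 213, 14, 13, 138]) [ 0.65578072 -0.17794549  0.0145    ]
((np.float64(431.0), np.float64(228.6)), [425, 222, 13, 14, 144]) [ 0.63637482 -0.08328893  0.0145    ]
((np.float64(250.6), np.float64(261.4)), [245, 256, 12, 12, 116]) [0.57401943 0.20944036 0.0145    ]
((np.float64(443.4), np.float64(292.9)), [437, 286, 14, 15, 154]) [ 0.53199074 -0.10410117  0.0145    ]
((np.float64(472.6), np.float64(304.7)), [460, 301, 26, 8, 111]) [ 0.51427289 -0.15154958  0.0145    ]
red
((np.float64(240.5), np.float64(221.5)), [235, 216, 12, 12, 102]) [0.63965146 0.22948759 0.01      ]
((np.float64(285.6), np.float64(236.0)), [280, 231, 12, 11, 107]) [0.61778544 0.15442024 0.01      ]
((np.float64(284.3), np.float64(282.9)), [279, 277, 12, 12, 107]) [0.54100865 0.15374307 0.01      ]
((np.float64(221.1), np.float64(289.9)), [216, 285, 11, 11, 96]) [0.5266235  0.25588364 0.01      ]
pale
((np.float64(555.6), np.float64(91.3)), [462, 90, 148, 5, 432]) [ 0.87722214 -0.2938753   0.018     ]
((np.float64(251.2), np.float64(278.3)), [125, 120, 270, 290, 59666]) [0.54646576 0.20686788 0.018     ]
((np.float64(293.8), np.float64(127.6)), [291, 122, 6, 12, 53]) [0.79913159 0.1469909  0.018     ]
((np.float64(486.8), np.float64(219.2)), [476, 208, 24, 24, 227]) [ 0.65412707 -0.17431144  0.018     ]
((np.float64(418.6), np.float64(264.4)), [409, 218, 22, 94, 348]) [ 0.57674965 -0.06288668  0.018     ]
((np.float64(430.2), np.float64(228.9)), [419, 218, 24, 23, 258]) [ 0.63533353 -0.08133992  0.018     ]
((np.float64(464.7), np.float64(256.1)), [456, 246, 19, 21, 323]) [ 0.59238359 -0.13784296  0.018     ]
((np.float64(442.0), np.float64(292.8)), [431, 281, 24, 24, 260]) [ 0.53196106 -0.10111814  0.018     ]
```

View pics/c1.png

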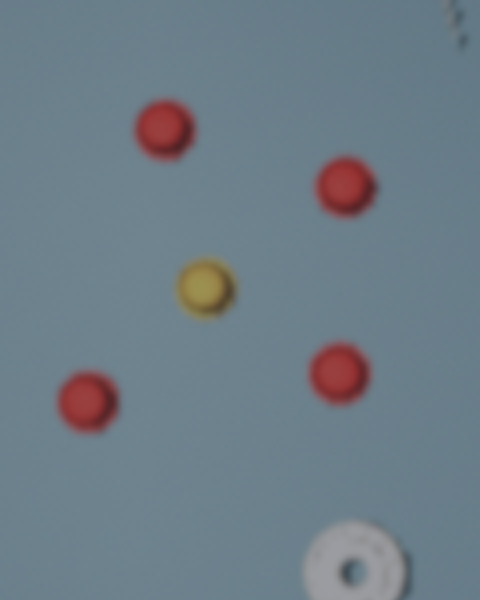

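View pics/c2.png

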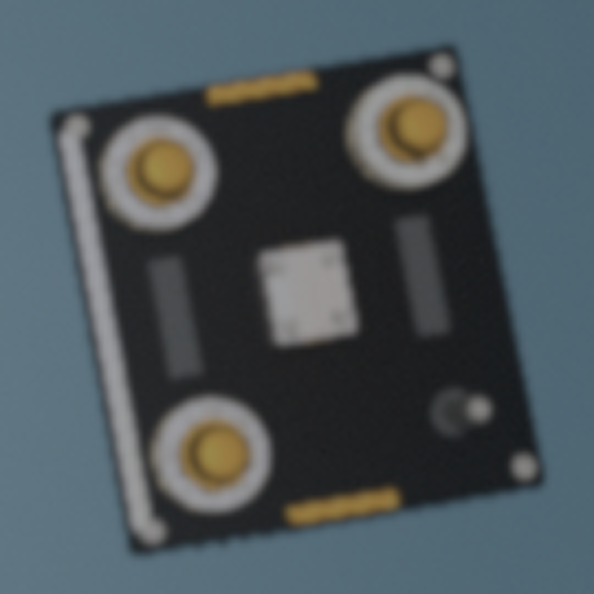

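The brass cap is the only yellow one, at top pixel (251,261). The look-alikes at (240,221), (286,236), (284,283) and (221,290) are red, so they are ruled out. The enlarged crop confirms this, with the cap dome up. The bare stud is at the lower right of the carriage, about (504,283). The wheel is at (289,333).

Run:
```python
from h import *
c=cam('top')
stud=onz(c,(395+478/4.4,190+408/4.4),.048); print('stud',stud)
caps=[onz(c,p,.049) for p in((488.4,218.6),(431,228.6),(443.4,292.9))]
print(caps)
print('stud from caps',caps[0]+caps[2]-caps[1])
d=caps[0]-caps[1]; print('len',np.linalg.norm(d),np.arctan2(d[1],d[0]), np.linalg.norm(caps[1]-caps[2]))
im=cv2.imread('pics/top0.png'); g=im[300:365,255:325]
m=(cv2.cvtColor(g,cv2.COLOR_BGR2HSV)[...,1]<75)&(g[...,2]>110)
ct=max(cv2.findContours(m.astype(np.uint8),cv2.RETR_EXTERNAL,cv2.CHAIN_APPROX_NONE)[0],key=cv2.contourArea)
(x,y),r=cv2.minEnclosingCircle(ct); print(x+255,y+300,r, onz(c,(x+255,y+300),.012))
wh=onz(c,(x+255,y+300),.012)
for y in (0,.39,1.57,-1.57,-.5,.8): print(y,[manip.inverse_kinematics(p,[3.1416,0,y]) is not None for p in([wh[0],wh[1],.0025],[.574,.209,.004],[stud[0],stud[1],.02])])
```

```text
stud [ 0.54920901 -0.19199548  0.048     ]
[array([ 0.65007229, -0.16821118,  0.049     ]), array([ 0.63136272, -0.07695112,  0.049     ]), array([ 0.5307242 , -0.09701656,  0.049     ])]
stud from caps [ 0.54943377 -0.18827662  0.049     ]
len 0.09315817434903612 -1.3685844984716236 0.10261936245458482
287.10975646972656 332.5243911743164 13.829874992370605 [0.46153414 0.14623449 0.012     ]
0 [True, True, True]
0.39 [True, True, True]
1.57 [True, True, True]
-1.57 [True, True, True]
-0.5 [True, True, True]
0.8 [True, True, True]
```

Run:
```python
from h import *
O=[np.pi,0,0.2]
manip.movep([.549,-.190,.16],O); manip.dwell(.3)
s=manip.read_state(); save('wrist','w_stud.png'); np.save('s_stud.npy',s,allow_pickle=True); print(s['t'],s['tcp_pos'],s['tool_rot'])
manip.movep([.461,.145,.11],O); manip.dwell(.3)
s=manip.read_state(); save('wrist','w_wheel.png'); np.save('s_wheel.npy',s,allow_pickle=True); print(s['t'],s['tcp_pos'],s['tool_rot'],s['contact_force'])
```

```text
2.325 [ 0.54888873 -0.19047369  0.16003374] [3.14146428e+00 1.22669849e-06 1.99264333e-01]
3.9917 [0.46136285 0.14442205 0.11004239] [ 3.14148942e+00 -1.92267006e-04  1.98772205e-01] [ 0.26664998  0.39305508 -0.47179989]
```

View pics/w_stud.png

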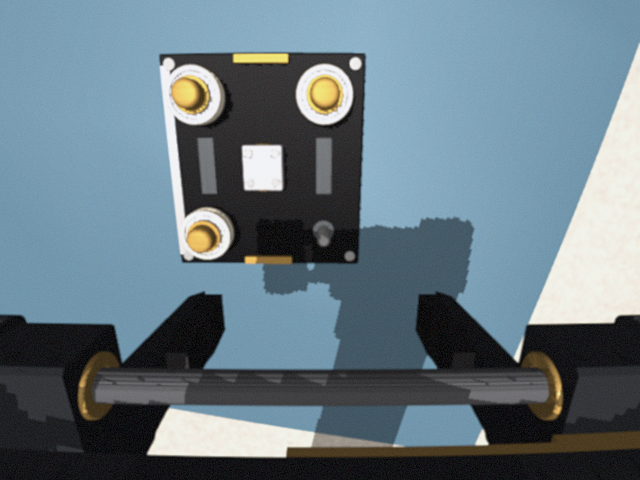

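View pics/w_wheel.png

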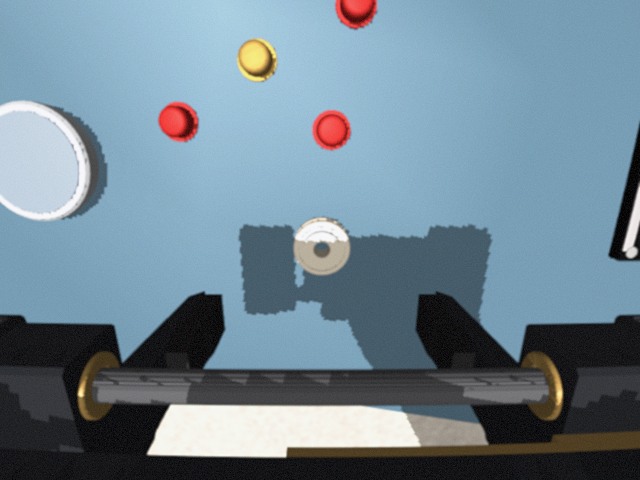

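Run:
```python
from h import *
a=cv2.imread('pics/w_stud.png')[205:265,290:355]; b=cv2.imread('pics/w_wheel.png')[210:280,285:355]
f=lambda x:cv2.resize(x,(390,390),interpolation=cv2.INTER_CUBIC)
cv2.imwrite('pics/c3.png',np.hstack([f(a),f(b)]))
```

```text
(no output)
```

View pics/c3.png

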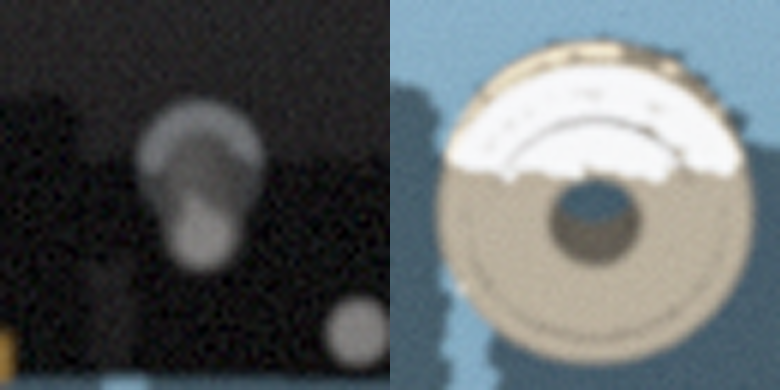

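Run:
```python
from h import *
s=np.load('s_stud.npy',allow_pickle=True).item(); c=cam('wrist',s)
print('tip',onz(c,(323.8,241.5),.0475),'shoulder',onz(c,(323.7,230.1),.018))
s=np.load('s_wheel.npy',allow_pickle=True).item(); c=cam('wrist',s)
print('bore',onz(c,(321.8,249.8),.018))
print('rim',onz(c,(285+205/5.571,210+203/5.571),.016))
im=cv2.imread('pics/w_wheel.png');hsv=cv2.cvtColor(im,cv2.COLOR_BGR2HSV);H,S,V=[hsv[...,i].astype(int) for i in range(3)]
for b in blobs((H>15)&(H<32)&(S>110)&(V>90)): print(b,onz(c,b[0],.009))
```

```text
tip [ 0.54728172 -0.19465484  0.0475    ] shoulder [ 0.54813672 -0.19472796  0.018     ]
bore [0.45968743 0.14189356 0.018     ]
rim [0.46148103 0.14224915 0.016     ]
((np.float64(256.2), np.float64(59.1)), [238, 39, 38, 42, 1175]) [0.57247921 0.20694089 0.009     ]
((np.float64(535.0), np.float64(362.1)), [531, 356, 8, 11, 38]) [ 0.3954573  -0.05172519  0.009     ]
((np.float64(554.7), np.float64(388.0)), [543, 357, 20, 63, 493]) [ 0.37370315 -0.07966141  0.009     ]
((np.float64(83.6), np.float64(394.2)), [77, 364, 19, 56, 346]) [0.28705841 0.31655896 0.009     ]
```

Run:
```python
from h import *
O=[np.pi,0,0.2]
manip.move_gripper(0.7)
manip.line_to([.4605,.142,.04],0.1,rot=O)
print(manip.line_to([.4605,.142,.003],0.04,stop_force=8))
print(manip.read_state()['tcp_pos'])
manip.move_gripper(0.0,squeeze=20)
s=manip.read_state();print(s['opening'],s['tcp_pos'],s['contact_force'])
manip.line_to([.4605,.142,.11],0.15)
s=manip.read_state();save('wrist','w_g.png');print(s['t'],s['opening'],s['contact_force'],s['tcp_pos'],s['tool_rot'])
np.save('s_g.npy',s,allow_pickle=True)
```

```text
False
[0.4606607  0.1420432  0.00314302]
0.44409357828323864 [0.46063849 0.14204429 0.00313621] [0.2041775  0.56119831 2.66267709]
7.8583 0.4416011576427579 [-0.1864424   0.79278955 -0.68880284] [0.45995859 0.14174419 0.10937182] [3.14137370e+00 1.11309328e-03 1.99976994e-01]
```

View pics/w_g.png

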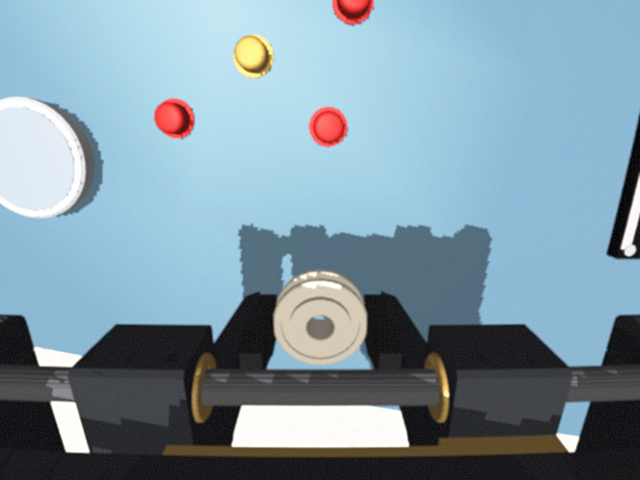

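Run:
```python
from h import *
im=cv2.imread('pics/w_g.png')
cv2.imwrite('pics/c4.png',cv2.resize(im[260:370,265:375],(660,600),interpolation=cv2.INTER_CUBIC))
p=imaging.camera_params('wrist');s=np.load('s_g.npy',allow_pickle=True).item()
c=cam('wrist',s)
print('pred bore px at TCP axis',proj(c,s['tcp_pos']+[0,0,.015]),proj(c,s['tcp_pos']+[0,0,.015]+rot(s['tool_rot'])@[0.001,0,0]))
```

```text
pred bore px at TCP axis [318.13454134 326.52450904] [318.13253029 324.40694904]
```

View pics/c4.png

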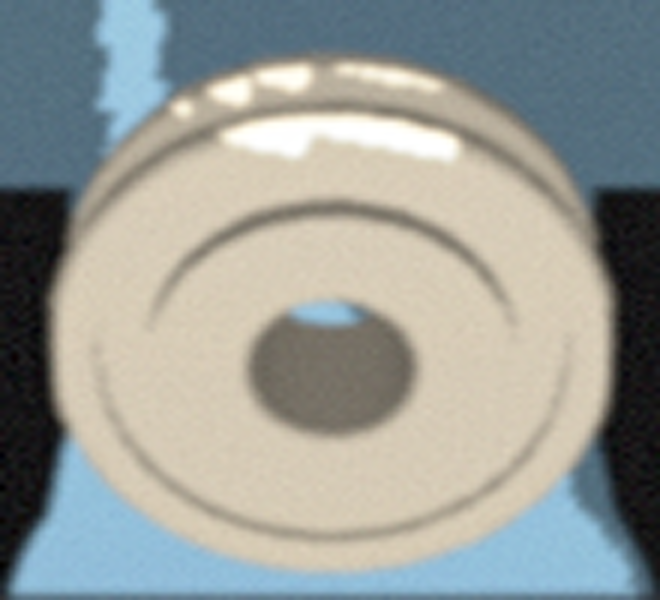

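Run:
```python
from h import *
O=[np.pi,0,0.2]
ex=np.array([np.cos(.2),np.sin(.2),0])
S=np.array([.5477,-.1947,0]); 
P=S-0.055*ex
manip.movep(list(P+[0,0,.12]),O)
manip.line_to(list(P+[0,0,.045]),0.15); manip.dwell(.3)
s=manip.read_state();save('wrist','w_s2.png');print(s['t'],s['tcp_pos'],s['tool_rot'],s['opening'],s['contact_force'])
np.save('s_s2.npy',s,allow_pickle=True)
c=cam('wrist',s);print(proj(c,[*S[:2],.048]),proj(c,[*S[:2],.018]))
im=cv2.imread('pics/w_s2.png')
cv2.imwrite('pics/c5.png',cv2.resize(im[150:370,220:420],(560,600),interpolation=cv2.INTER_CUBIC))
```

```text
10.175 [ 0.49427117 -0.20581445  0.04571311] [ 3.14093321e+00 -1.10588814e-03  1.99936100e-01] 0.44029723968542617 [ 0.18234544 -0.62723165 -0.25244623]
[317.45785408 190.52189588] [317.7822295  180.68457624]
```

View pics/w_s2.png

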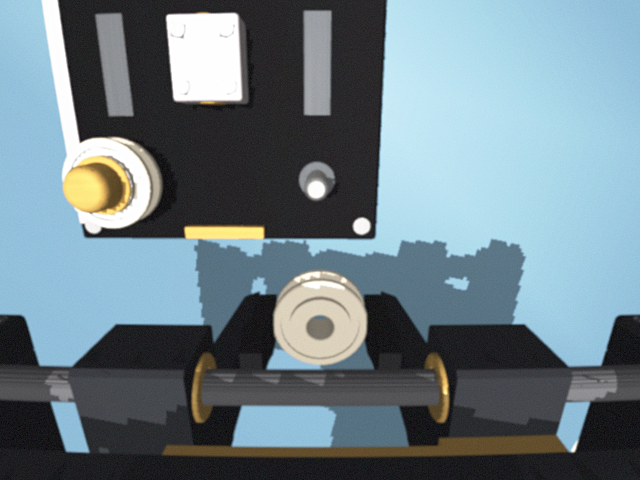

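View pics/c5.png

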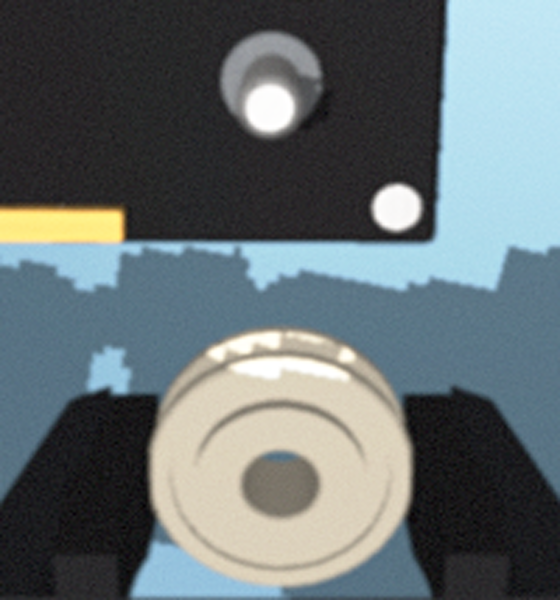

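Run:
```python
from h import *
s=np.load('s_s2.npy',allow_pickle=True).item(); c=cam('wrist',s)
t=onz(c,(316.4,188.8),.0477); b=onz(c,(320.4,327.5),s['tcp_pos'][2]+.015)
sh=onz(c,(220+271/2.8,150+80/2.727),.018)
R=rot(s['tool_rot'])
print(t,sh,b,t-b,sh-b); print('tool', R.T@(t-b),R.T@(sh-b),R.T@(b-s['tcp_pos']))
print('target', s['tcp_pos']+t-b)
```

```text
[ 0.54825133 -0.19415198  0.0477    ] [ 0.54823947 -0.19410062  0.018     ] [ 0.49397261 -0.20683031  0.06071311] [ 0.05427872  0.01267832 -0.01301311] [ 0.05426686  0.01272968 -0.04271311]
tool [ 0.05570102 -0.00165427  0.01307363] [ 0.05566675 -0.00172654  0.04277357] [-0.00047777  0.00094622 -0.01499992]
target [ 0.54854989 -0.19313613  0.0327    ]
```

Run:
```python
from h import *
T=np.array([.5485,-.1931])
s=manip.read_state(); p=s['tcp_pos']
manip.line_to([.4938,-.2056,.062],0.1)
manip.line_to([*T,.062],0.08); manip.dwell(.15)
e=T-manip.read_state()['tcp_pos'][:2]; print('err',e)
C=T+e
manip.line_to([*C,.056],0.05)
r=manip.line_to([*C,.0215],0.03,stop_force=5)
s=manip.read_state();print(r,s['t'],s['tcp_pos'],s['contact_force'],s['moment'])
```

```text
err [0.00061498 0.0003374 ]
False 13.1083 [ 0.54895464 -0.19280522  0.02154623] [-1.3380366  -0.17602369 -0.36105818] [-0.0916683   0.23997328  0.0411296 ]
```

Run:
```python
from h import *
p=manip.read_state()['tcp_pos']
r=manip.line_to([.5486,-.193,.0185],0.015,stop_force=6)
s=manip.read_state();print(r,s['t'],s['tcp_pos'],s['contact_force'])
manip.move_gripper(0.62)
s=manip.read_state();print(s['opening'],s['contact_force'])
manip.line_to([*s['tcp_pos'][:2],.12],0.15)
ex=np.array([np.cos(.2),np.sin(.2),0])
P=np.array([.5485,-.1931,.13])-0.02*ex
manip.line_to(list(P),.15);manip.dwell(.1)
s=manip.read_state();save('wrist','w_s3.png');np.save('s_s3.npy',s,allow_pickle=True);print(s['t'],s['contact_force'])
save('scene','sc3.png')
a=cv2.imread('pics/sc3.png')[130:240,170:310];cv2.imwrite('pics/c6.png',cv2.resize(a,(700,550),interpolation=cv2.INTER_CUBIC))
```

```text
True 13.3167 [ 0.5490383  -0.19291072  0.02095475] [-1.0061554   0.48498956  6.63563677]
0.6223097089063174 [-0.6271404  -0.53491153 -0.89816646]
14.9583 [0.15974938 0.14942599 0.53588261]
```

View pics/w_s3.png

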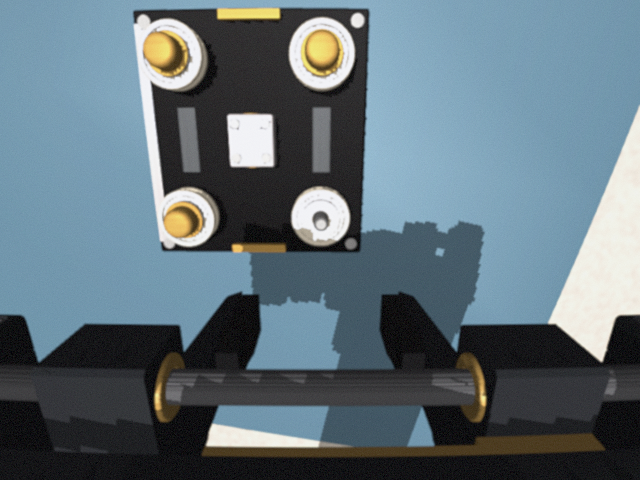

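View pics/c6.png

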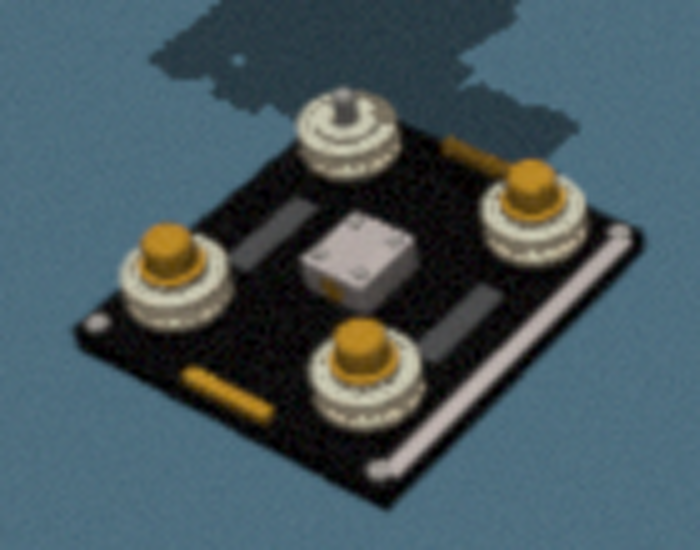

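The wheel is seated flat on the bare stud; it shows at (321,215) in the wrist view and looks the same as its neighbours in the scene crop. Next is the cap.

Run:
```python
from h import *
O=[np.pi,0,0.2]
manip.movep([.573,.2075,.11],O); manip.move_gripper(.5); manip.dwell(.1)
s=manip.read_state();im=save('wrist','w_c.png');np.save('s_c.npy',s,allow_pickle=True);print(s['t'],s['tcp_pos'],s['tool_rot'])
c=cam('wrist',s);hsv=cv2.cvtColor(im,cv2.COLOR_BGR2HSV);H,S,V=[hsv[...,i].astype(int) for i in range(3)]
m=((H>12)&(H<34)&(S>90)&(V>60));m[340:]=0
for b in blobs(m): print(b,onz(c,b[0],.009),onz(c,b[0],.002))
cv2.imwrite('pics/c7.png',cv2.resize(im[200:290,270:370],(660,594),interpolation=cv2.INTER_CUBIC))
```

```text
17.0333 [0.57309174 0.20736819 0.11004853] [-3.14156474e+00 -1.17551497e-04  1.99743694e-01]
((np.float64(118.8), np.float64(80.5)), [98, 13, 43, 137, 3531]) [0.65525372 0.35579639 0.009     ] [0.65542052 0.35957146 0.002     ]
((np.float64(318.2), np.float64(239.8)), [301, 224, 35, 33, 886]) [0.57539784 0.20826399 0.009     ] [0.57330826 0.20787044 0.002     ]
```

View pics/c7.png

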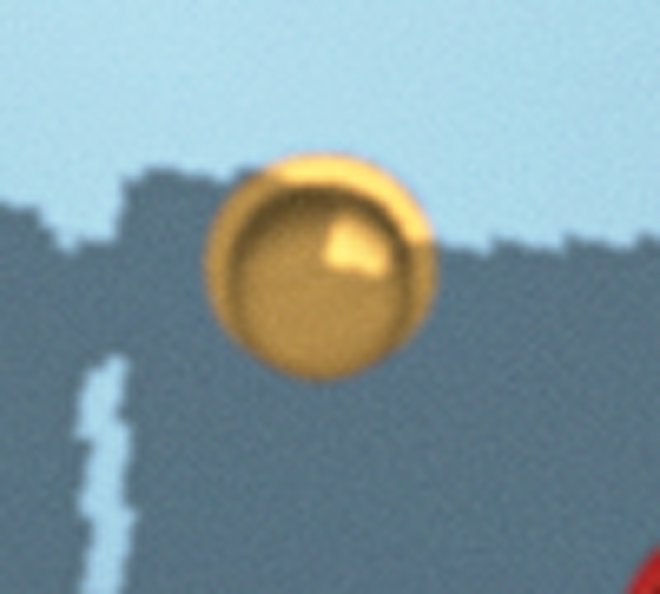

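View pics/w_c.png

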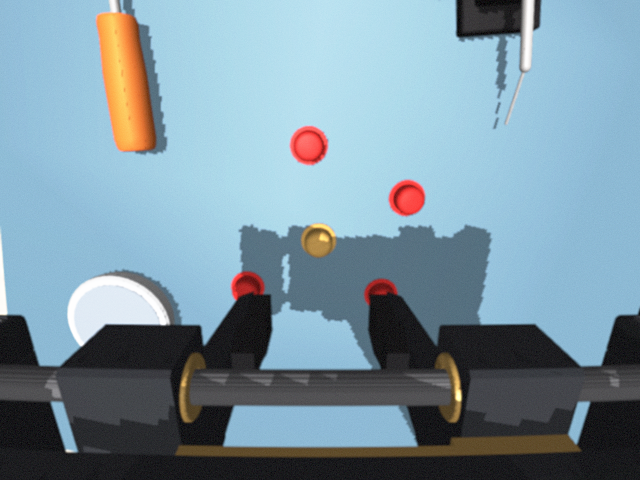

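Run:
```python
from h import *
T=[.5733,.2077]
manip.line_to([*T,.04],0.12)
print(manip.line_to([*T,.0035],0.04,stop_force=6), manip.read_state()['tcp_pos'])
manip.move_gripper(0.0,squeeze=40)
s=manip.read_state();print(s['opening'],s['tcp_pos'],s['contact_force'])
manip.line_to([*T,.11],0.15)
s=manip.read_state();im=save('wrist','w_c2.png');print(s['t'],s['opening'],s['contact_force'])
cv2.imwrite('pics/c8.png',cv2.resize(im[200:400,220:420],(600,600),interpolation=cv2.INTER_CUBIC))
```

```text
False [0.57353828 0.20781073 0.00375672]
0.20524657897796458 [0.57340774 0.20774329 0.00366444] [-0.29370381 -1.0986998   1.2636548 ]
20.2583 0.20629217635392852 [-0.08447708 -0.56939668 -1.08338059]
```

View pics/c8.png

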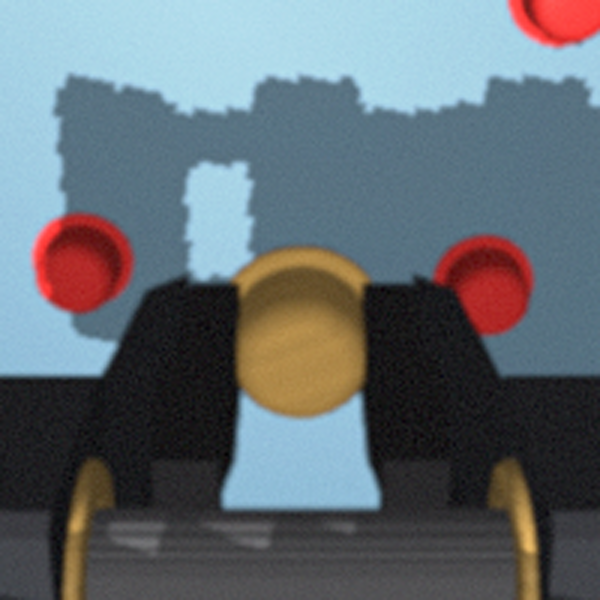

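Run:
```python
from h import *
im=cv2.imread('pics/w_c2.png')
hsv=cv2.cvtColor(im,cv2.COLOR_BGR2HSV);H,S,V=[hsv[...,i].astype(int) for i in range(3)]
m=((H>12)&(H<34)&(S>90)&(V>60))
col=np.where(m[270:350,318:324].sum(1)>3)[0]+270; print(col.min(),col.max())
row=np.where(m[310:325].sum(0)>8)[0]; row=row[(row>260)&(row<380)];print(row.min(),row.max())
s=manip.read_state()
T=np.zeros(3)
st=dict(tool_rot=np.zeros(3),tcp_pos=np.zeros(3)); c=cam('wrist',st) # tool frame as world
print('flange front x', onz(c,(320.5,col.min()-.5),.0017), ' front minus r:',onz(c,(320.5,col.min()-.5),.0017)[0]-.013)
print('dome rear', onz(c,(320.5,col.max()+.5),-.0108)[0]+.010, onz(c,(320.5,col.max()+.5),-.0085)[0]+.010)
```

```text
283 338
298 341
flange front x [0.012581   0.00100833 0.0017    ]  front minus r: -0.0004189986152493431
dome rear 0.001580980975251436 0.00012326315642142115
```

Run:
```python
from h import *
O=[np.pi,0,0.2]
T=np.array([.5490,-.1929])
manip.movep([*T,.12],O)
manip.line_to([*T,.062],0.1); manip.dwell(.15)
e=T-manip.read_state()['tcp_pos'][:2]; C=T+e
manip.line_to([*C,.054],0.05); manip.dwell(.1)
s=manip.read_state();print(e,s['t'],s['tcp_pos'],s['contact_force'],s['opening'])
r=manip.line_to([*C,.0485],0.015,stop_force=5)
s=manip.read_state();print(r,s['t'],s['tcp_pos'],s['contact_force'],s['moment'])
im=save('wrist','w_p.png');save('scene','sc_p.png')
cv2.imwrite('pics/c9.png',np.hstack([cv2.resize(im[180:400,200:440],(400,367)),cv2.resize(cv2.imread('pics/sc_p.png')[110:230,180:310],(398,367))]))
```

```text
[-0.00059912  0.00017417] 23.0917 [ 0.54839808 -0.19274055  0.05395598] [-1.14693628 -0.65853714  0.06589846] 0.2057951541156657
False 23.6083 [ 0.54832373 -0.1927401   0.04841392] [ 0.21383337 -0.080561   -0.70398237] [ 0.00959285  0.02642714 -0.00463153]
```

View pics/c9.png

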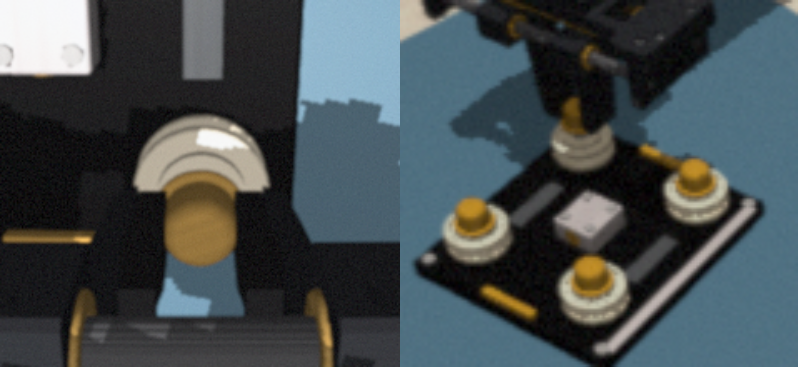

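Run:
```python
from h import *
T=[.5486,-.1929]
manip.line_to([*T,.0475],0.01,stop_force=5); manip.dwell(.15)
s=manip.read_state();print(s['t'],s['tcp_pos'],s['contact_force'])
r=manip.line_to([*T,.0365],0.004,stop_force=17)
s=manip.read_state();print(r,s['t'],s['tcp_pos'],s['contact_force'],s['moment'],s['opening'])
manip.dwell(.1)
s=manip.read_state();print(s['t'],s['tcp_pos'],s['contact_force'])
```

```text
24.1083 [ 0.54866446 -0.19296778  0.0475434 ] [-0.48835729 -0.40411758 -0.87408711]
True 26.1417 [ 0.54859327 -0.19336232  0.03955931] [-1.37733672  0.80714974  6.69411458] [0.13915397 0.34100487 0.04571413] 0.20607460286804957
26.2417 [ 0.54859631 -0.19337632  0.03956046] [-1.06661956  0.87216125  7.07869085]
```

Run:
```python
from h import *
T=[.5486,-.1931]
z=manip.read_state()['tcp_pos'][2]
for i in range(14):
    z-=.0002
    r=manip.line_to([*T,z],0.004,stop_force=9); manip.dwell(.06)
    s=manip.read_state(); f=s['contact_force'][2]
    print(r,round(s['t'],2),round(z,5),s['tcp_pos'][2].round(5),f.round(2),s['opening'].round(4))
    if f>17: break
manip.dwell(.15); s=manip.read_state(); print(s['contact_force'],s['tcp_pos'])
```

```text
Traceback (most recent call last):
AttributeError: 'float' object has no attribute 'round'
```

Run:
```python
from h import *
T=[.5486,-.1931]
s=manip.read_state(); print(s['contact_force'],s['tcp_pos'])
z=float(s['tcp_pos'][2])
for i in range(14):
    z-=.0002
    r=manip.line_to([*T,z],0.004,stop_force=9); manip.dwell(.06)
    s=manip.read_state(); f=float(s['contact_force'][2])
    print(r,'%.2f %.5f %.5f %.2f %.4f'%(s['t'],z,s['tcp_pos'][2],f,s['opening']))
    if f>17: break
manip.dwell(.15); s=manip.read_state(); print(s['contact_force'],s['tcp_pos'])
```

```text
[-1.00776391 -0.4642254   4.77498277] [ 0.54862362 -0.19334242  0.03960467]
False 26.90 0.03940 0.03962 5.77 0.2077
False 27.21 0.03920 0.03956 7.33 0.2036
False 27.52 0.03900 0.03953 8.32 0.2063
False 27.82 0.03880 0.03948 10.88 0.2045
False 28.13 0.03860 0.03943 13.00 0.2079
False 28.44 0.03840 0.03944 13.25 0.2055
False 28.75 0.03820 0.03940 15.09 0.2030
False 29.06 0.03800 0.03938 17.23 0.2080
[-4.94175245 -0.21009497 18.07191213] [ 0.54878749 -0.19339123  0.03938416]
```

Run:
```python
from h import *
T=[.5486,-.1931]
manip.line_to([*T,.0376],0.004,stop_force=6); manip.dwell(.2)
s=manip.read_state(); print(s['t'],s['contact_force'],s['tcp_pos'])
manip.line_to([*T,.0394],0.01);manip.dwell(.1)
s=manip.read_state(); print(s['contact_force'],s['tcp_pos'])
manip.move_gripper(0.45)
s=manip.read_state(); print(s['contact_force'],s['opening'],s['tcp_pos'])
manip.line_to([s['tcp_pos'][0],s['tcp_pos'][1],.12],0.12)
ex=np.array([np.cos(.2),np.sin(.2),0])
manip.line_to(list(np.array([.5486,-.1931,.13])-0.03*ex),.15);manip.dwell(.2)
s=manip.read_state();a=save('wrist','w_e.png');b=save('scene','sc_e.png');print(s['t'],s['contact_force'])
cv2.imwrite('pics/c10.png',np.hstack([cv2.resize(a[0:260,120:380],(400,400)),cv2.resize(b[135:235,180:305],(400,400))]))
```

```text
29.6583 [-5.69912075  0.17839207 20.45149366] [ 0.54881066 -0.19339846  0.03932199]
[-2.4658671  -1.61085442  8.19804657] [ 0.54861739 -0.19331077  0.03961589]
[ 0.56626298  0.03797589 -0.11374791] 0.45160679654065206 [ 0.54850744 -0.19293614  0.03917069]
31.975 [ 0.01809248 -0.02979045 -0.59794567]
```

View pics/c10.png

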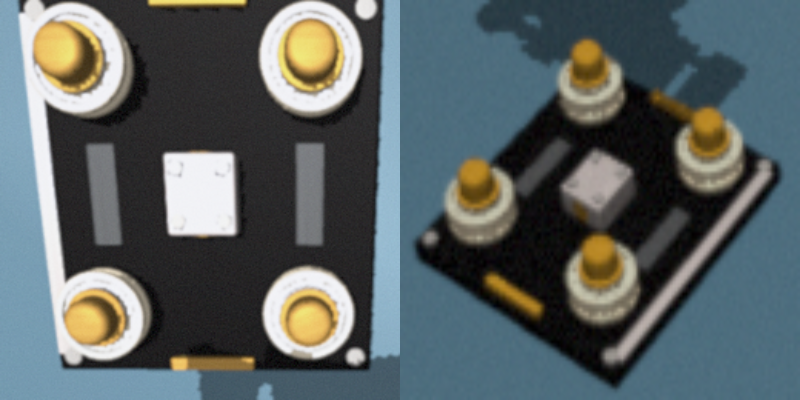

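The cap now looks the same as the three fixed ones. I'll check its height with a light touch before handing in.

Run:
```python
from h import *
T=[.5486,-.1931]
manip.move_gripper(0.0,squeeze=20)
manip.line_to([*T,.07],.1); manip.dwell(.1)
r=manip.line_to([*T,.047],.008,stop_force=4)
s=manip.read_state();print(r,s['t'],s['tcp_pos'],s['contact_force'])
manip.line_to([*T,.14],.12);manip.dwell(.2)
s=manip.read_state();print(s['t'],s['contact_force']);save('scene','sc_f.png')
b=save('top','top_f.png');a=cv2.imread('pics/top0.png')
```

```text
True 35.7417 [ 0.54851549 -0.19314318  0.05126253] [-1.31849714e-03 -1.05538159e-01  5.06347631e+00]
36.8333 [-0.22224255 -0.36525013  0.45669108]
```

View pics/sc_f.png

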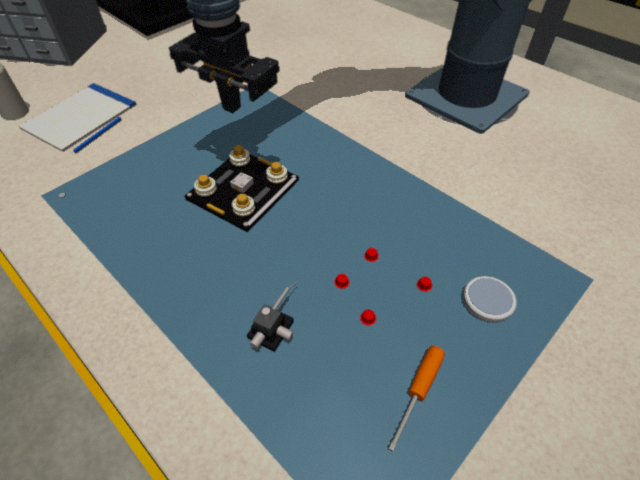

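```bash
python3 -c "
from h import *
manip.finish_job(); print(manip.read_state()['t'])"
```

```text
the job is handed in; nothing more can be done
the job is handed in; nothing more can be done
```

The wheel is on the bare stud, the brass cap is pressed home on top of it, and I handed the job in at about 37 s of the 67 s allowed. No verdict was reported.

- **Wheel:** I set it over the stud and it stopped on the shoulder with the tool at 21.0 mm, where 21 mm was expected. In the pictures it sits flat.
- **Cap:** I pressed it down slowly until a 17 N rise in tool force stopped the move. I then loaded it in small steps to about 20 N at the tool, and it moved only about 0.3 mm, so it was against the hub. The most I read at the tool was 20.5 N, below the 30 N limit, though I did not sample the force all the way down.
- **Last checks:** A light touch of about 5 N on the dome put its top at 51.3 mm. Fully home would be 50.5 mm, so it stands about 0.8 mm high. That fits the springback of under 1 mm you described and the 1.5 mm gap limit.
- **Bystanders:** In the final picture the red caps, positioner, wafer box and screwdriver look to be where they were. The arm was clear of everything.

The wrist camera read about 1 mm off sideways. I allowed for it by measuring the stud and the gripped wheel in the same picture. None of the checks failed.

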